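# Put the set-up stack back in its trays

## Task

The packing stacked up on the workbench has to go back in its trays: take the stack apart from the top down, one piece at a time, and put each piece straight into the tray whose recess has its shape (nut in the six-sided one, disc in the round one, V-block in the square one, plate in the oblong one), where it must lie flat on the recess floor, the same way up as it stood in the stack. Set the pieces down rather than dropping them, let none of them tip over, and do not disturb the tape measure or the tin.

Things in the scene. Friction and masses are not known exactly. Their poses are not given: they have to be found in the camera images.
- hex_nut: Dark steel hexagonal nut, 32 mm across flats (37 mm across corners), 24 mm high, about 0.12 kg, with a black round mark for its bore on top. Top of the stack: it stands on the disc. Origin: centre of its underside; z up. One flat faces +x of its own frame, the others follow every 60 degrees.
- disc: Plain aluminium disc, 46 mm in diameter, 24 mm high, about 0.12 kg. Stands on the V-block, second from the top. Origin: centre of its underside; z up. 
- v_block: Bright steel V-block, 56 x 56 mm, 32 mm high, about 0.55 kg, with a V groove 28 mm wide and 14 mm deep in its top, running along its own x from end to end. Stands on the plate, third from the top. Origin: centre of its underside; z up. Best gripped on the two plain sides that face +y and -y; the groove cuts into the other two.
- riser_plate: Dark steel oblong plate, 100 mm (own x) by 62 mm (own y), 22 mm high, about 0.75 kg, four black hole marks near its corners. Bottom of the stack, flat on the bench. Origin: centre of its underside; z up. 
- hex_tray: Plywood rim 8 mm wide round a recess with a flat dark rubber floor; the floor is 4 mm above the bench, the rim's top 9 mm above it (recess 5 mm deep). It stays put on the bench. Origin: centre of its underside, at bench height (4 mm below the recess floor); z up; recess six-sided, 48 mm across flats, about 64 mm over the rim's flats; one flat faces +x. The nut fits in it at any yaw.
- round_tray: Plywood rim 8 mm wide round a recess with a flat dark rubber floor; the floor is 4 mm above the bench, the rim's top 9 mm above it (recess 5 mm deep). It stays put on the bench. Origin: centre of its underside, at bench height (4 mm below the recess floor); z up; recess round, 62 mm in diameter, 78 mm over the rim.
- square_tray: Plywood rim 8 mm wide round a recess with a flat dark rubber floor; the floor is 4 mm above the bench, the rim's top 9 mm above it (recess 5 mm deep). It stays put on the bench. Origin: centre of its underside, at bench height (4 mm below the recess floor); z up; recess square, 72 x 72 mm, 88 mm over the rim, sides along x and y.
- oblong_tray: Plywood rim 8 mm wide round a recess with a flat dark rubber floor; the floor is 4 mm above the bench, the rim's top 9 mm above it (recess 5 mm deep). It stays put on the bench. Origin: centre of its underside, at bench height (4 mm below the recess floor); z up; recess 116 mm (own x) by 78 mm (own y), 132 x 94 mm over the rim.
- tape_measure: Bystander to be left alone: yellow tape measure lying on the bench, 62 x 60 mm, 36 mm high. Loose. Origin: centre of its underside.
- wax_tin: Bystander to be left alone: round green tin with a brass lid, 66 mm in diameter, 36 mm high. Loose. Origin: centre of its underside.
Not all that is in view belongs to the job. What is shaped like the oblong_tray but blue or green is not meant.

How it is judged (in metres and radians):
On the way, in this order (a step that is already met when the one before it is completed fails the run):
1. the hexagonal nut lies flat in the six-sided tray, let go (horizontal distance between hex_nut and hex_tray below 0.013 m and z of hex_nut in the frame of hex_tray between 0.001 and 0.0065 m and angle between hex_nut's own z axis and vertical below 0.06 rad and contact force between the fingers and hex_nut below 0.1 N), for 0.2 s.
2. the round disc lies flat in the round tray, let go (horizontal distance between disc and round_tray below 0.013 m and z of disc in the frame of round_tray between 0.001 and 0.0065 m and angle between disc's own z axis and vertical below 0.06 rad and contact force between the fingers and disc below 0.1 N), for 0.2 s.
3. the V-block lies flat in the square tray, let go (horizontal distance between v_block and square_tray below 0.013 m and z of v_block in the frame of square_tray between 0.001 and 0.0065 m and angle between v_block's own z axis and vertical below 0.06 rad and contact force between the fingers and v_block below 0.1 N), for 0.2 s.
4. the oblong plate lies flat in the oblong tray, let go (horizontal distance between riser_plate and oblong_tray below 0.013 m and z of riser_plate in the frame of oblong_tray between 0.001 and 0.0065 m and angle between riser_plate's own z axis and vertical below 0.06 rad and contact force between the fingers and riser_plate below 0.1 N), for 0.2 s.
At the end, for the whole second after the job is handed in: Nut in the six-sided tray, disc in the round, V-block in the square, plate in the oblong tray: each let go, at rest, upright within 0.06 rad, flat on the recess floor (within 3 mm) and centred within 13 mm, as anything flat in its recess is (all of step 1 and all of step 2 and all of step 3 and all of step 4 and linear speed of each of hex_nut, disc, v_block, riser_plate below 0.02 m/s and angular speed of each of hex_nut, disc, v_block, riser_plate below 0.15 rad/s); the robot touches nothing.
It fails at once if a piece tips over (more than 0.6 rad) (angle between any of hex_nut, disc, v_block, riser_plate's own z axis and vertical above 0.6 rad).
It fails at once if a piece is dropped (moves over 0.7 m/s, a fall of 25 mm, with no finger on it) ((linear speed of hex_nut above 0.7 m/s and contact force between the fingers and hex_nut below 0.05 N) or (linear speed of disc above 0.7 m/s and contact force between the fingers and disc below 0.05 N) or (linear speed of v_block above 0.7 m/s and contact force between the fingers and v_block below 0.05 N) or (linear speed of riser_plate above 0.7 m/s and contact force between the fingers and riser_plate below 0.05 N)).
It fails at once if the tape measure or the tin is moved by more than 15 mm (distance of any of tape_measure, wax_tin from where it was at the start of the episode above 0.015 m).
It also fails if it takes over 112 s, if anything falls off the work surface, if the arm or the gripper's body presses on something with over 40 N, if the wrist force passes 120 N, or if a joint passes its speed limit or range.

## Robot

A 6-joint arm with a two-finger parallel gripper is mounted at the origin on the work surface. World frame = base frame: x ahead of the robot, y to its left, z up, the work surface at z = 0. Lengths are in m, angles in degrees, forces in N, time in s.
With the tool pointing down it reaches from about 0.325 to 0.775 m from the base axis. Payload 5.5 kg.
Tool frame: the origin (TCP) lies at the centre of the arm's flange, where the gripper is bolted on; the fingertips stand 182 mm ahead of it and the grasp point (between the pads) lies 163 mm ahead of it; z points along the fingers, y is the line along which they close (so a half turn about z gives the same grasp; the last joint's range is limited). The gripper opens to 88 mm and grips with 3 to 60 N. Pads are 20 mm wide; open, the fingers measure 115 mm over their backs; the gripper's body (75 mm by 178 mm) begins 61 mm behind the grasp point.
Start: joints at [62.985, 5.22, 70.514, -0, 104.267, -3.249], TCP at [0.242, 0.549, 0.405] pointing down, gripper open.
Joint ranges: [-164.24, 164.24], [-49.07, 125.15], [9.68, 141.18], [-86.29, 266.29], [3.28, 154.24], [-151.56, 151.56]. Speed limits (degrees/s): [147.25, 147.25, 172.46, 180, 180, 180].

## Interface

Orientations are given as [roll, pitch, yaw] about the fixed x, y, z axes, in that order (R = Rz(yaw) Ry(pitch) Rx(roll)).
In Python, from station import r gives the robot as it stands. The module is installed in compiled form; this text tells all that it offers. Calls block until the motion is done:
- r.reach(position, orientation): joint-space move of the TCP to a pose.
- r.servo_line(position, rotation=None, speed=0.15): straight line of the TCP; rotation=None keeps the orientation; speed is the mean speed in m/s.
- r.move_joints(angles): joint-space move.
- r.let_go() and r.grab(squeeze=None): open the fingers fully, or close them until they stop; squeeze is the grip in N (None keeps the last).
- r.wait(seconds).
- r.inverse_kinematics(position, orientation): joint angles nearest the present ones, or None.
- r.sense(): the state.
- r.snapshot(name): name is "scene" or "side" or "wrist"; returns a dict with "frame" (480x640x3 uint8, red, green, blue), "fx", "fy", "cx", "cy" (pixels), "dist_coeffs" ([k1, k2, p1, p2, k3] as OpenCV has them; the pictures are not rectified), "R" (3x3) and "t" (3): a world point X has camera coordinates R X + t. Camera axes: x right, y down, z forward; pixel columns grow to the right and rows downward; lengths in m; the calibration is good to about 2 mm. A picture is of the moment at which its call begins. There is no depth.
A pose or a line that the arm cannot do raises r.IKError and nothing moves.
- r.hand_in(): hands the job in; it is judged then, once.
The state is a dict: "clock": time; "joints": joint angles; "joint_vel": joint speeds; "joint_torque": joint torques, N m; "tcp_pos": TCP position; "orientation": TCP orientation; "contact_force": force on the tool from outside, world axes, zero at the start; "torque": the same for the moment, N m; "opening": finger opening in m; "gripper_force": force on a finger pad.
Only numpy, scipy, OpenCV 4.12 (cv2) and the standard library are available. Lean on these libraries where they do the work, as an engineer would, in place of code of your own. Each camera call takes 0.05 s, during which the arm holds its last target. There are 200 camera calls.

## Working session

There is one attempt and no reset: what is moved stays moved. The work goes in short steps, each a Python script; the robot and the scene stay as the last script left them, time stands still between calls to the robot, and variables do not carry over. Pictures are saved under pics/ and viewed, at most 14 in all, crops included, and the job is handed in when it is done.

```bash
mkdir -p pics
python3 - <<'E'
from station import r
import cv2,pickle
for n in("scene","side","wrist"):
    s=r.snapshot(n);cv2.imwrite(f"pics/{n}0.png",s["frame"][:,:,::-1]);pickle.dump(s,open(f"pics/{n}0.pkl","wb"))
    print(n,s["fx"],s["dist_coeffs"],(-s["R"].T@s["t"]).round(3))
print(r.sense())
E
```

```text
scene 503.49612508627405 [0.00508644 0.         0.         0.         0.        ] [1.045 0.25  1.034]
side 458.38952727363164 [-0.05241896  0.          0.          0.          0.        ] [ 0.281 -0.594  0.789]
wrist 408.2096676978003 [-0.09590773  0.          0.          0.          0.        ] [0.176 0.578 0.385]
{'clock': 0.15, 'joints': array([ 6.29856782e+01,  5.25374095e+00,  7.05669866e+01, -1.61787477e-04,
        1.04266879e+02, -3.24739002e+00]), 'joint_vel': array([-0.04346431, -0.13135918, -0.21060512, -0.04353347, -0.00682142,
        0.06437424]), 'joint_torque': array([ 1.10141962e-03, -4.47044849e+01, -4.06907237e+01,  6.98432839e-02,
        2.74179579e-02, -1.12093869e-04]), 'tcp_pos': array([0.24182141, 0.54916182, 0.40375133]), 'orientation': array([-1.79912525e+02, -4.80608812e-03,  1.56233025e+02]), 'contact_force': array([-0.35804242, -0.32679331, -0.58556755]), 'torque': array([ 0.02190868,  0.01503841, -0.01259339]), 'gripper_force': 0.0, 'opening': 0.08789958843744339}
```

View pics/scene0.png

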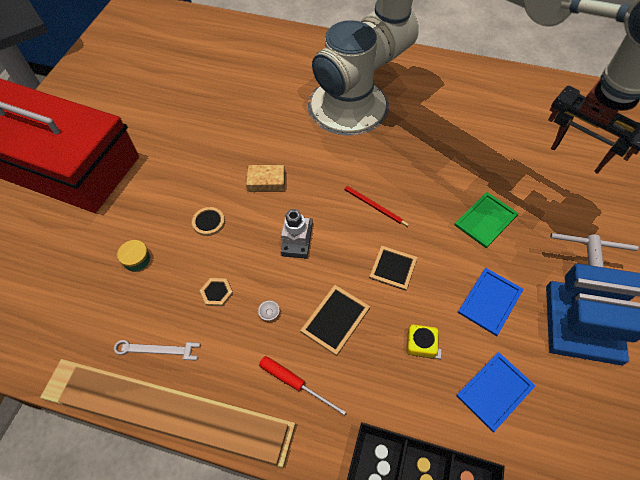

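View pics/side0.png

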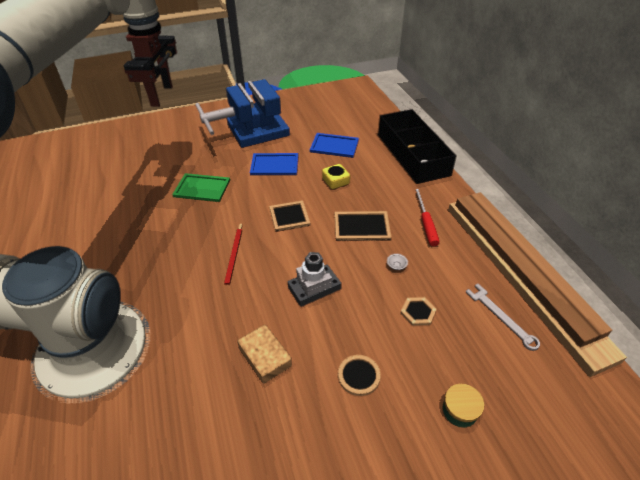

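View pics/wrist0.png

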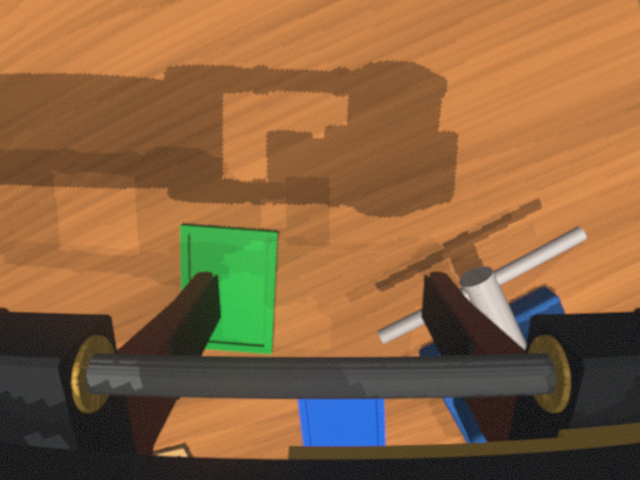

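Scene view, candidates:
- **Stack:** (295,235), with the nut on top at (294,215).
- **Six-sided tray:** (216,292). The small grey bowl at (269,311) isn't it.
- **Round tray:** (208,221). The tin at (134,255) isn't it.
- **Square tray:** (394,267).
- **Oblong tray:** plywood at (336,319). The green one at (487,220) and blue ones at (491,301) and (496,391) are decoys.
- **Tape measure:** (424,341).

Next I'll check these in close crops.

```bash
cat > h.py <<'E'
import numpy as np,cv2,pickle
def K(s): return np.array([[s["fx"],0,s["cx"]],[0,s["fy"],s["cy"]],[0,0,1.]])
def ray(s,p):
    u=cv2.undistortPoints(np.array([[p]],float),K(s),np.array(s["dist_coeffs"])).ravel()
    d=s["R"].T@np.array([u[0],u[1],1]); return -s["R"].T@s["t"],d/np.linalg.norm(d)
def onz(s,p,z):
    o,d=ray(s,p); return o+d*(z-o[2])/d[2]
def tri(*sp):
    A=np.zeros((3,3));b=np.zeros(3);L=[ray(*x) for x in sp]
    for o,d in L:
        P=np.eye(3)-np.outer(d,d);A+=P;b+=P@o
    X=np.linalg.solve(A,b);return X,max(np.linalg.norm((np.eye(3)-np.outer(d,d))@(X-o)) for o,d in L)
def proj(s,X):
    return cv2.projectPoints(np.array(X,float).reshape(-1,3),cv2.Rodrigues(s["R"])[0],np.array(s["t"],float),K(s),np.array(s["dist_coeffs"]))[0].reshape(-1,2)
def dark(s,p,th=45):
    """centroid & minAreaRect of dark blob containing pixel p (subpixel via upscaling not needed)"""
    m=(s["frame"].max(2)<th).astype(np.uint8)
    n,l,st,c=cv2.connectedComponentsWithStats(m,connectivity=4)
    i=l[int(p[1]),int(p[0])]
    if i==0: return None
    cs,_=cv2.findContours((l==i).astype(np.uint8),cv2.RETR_EXTERNAL,cv2.CHAIN_APPROX_NONE)
    M=cv2.moments((l==i).astype(np.uint8),True)
    return np.array([M["m10"]/M["m00"],M["m01"]/M["m00"]]),max(cs,key=len),st[i,4]
E
python3 - <<'E'
from h import *
S,D=[pickle.load(open(f"pics/{n}0.pkl","rb")) for n in("scene","side")]
for n,a,b in[("hex",(216,292),(419,311)),("round",(208,221),(360,375)),("square",(394,267),(290,215)),("oblong",(336,319),(362,225)),("nut",(294,214),(313,258))]:
    x,y=dark(S,a),dark(D,b)
    if x is None or y is None: print(n,x is None,y is None);continue
    X,e=tri((S,x[0]),(D,y[0]));print(n,x[0].round(1),x[2],y[0].round(1),y[2],X.round(4),round(e,4))
for n,a,b in[("tape",(424,338),(336,173)),("tin",(132,250),(463,400))]: print(n,tri((S,a),(D,b))[0].round(3))
a=cv2.resize(S["frame"][195:265,255:335],None,fx=5,fy=5,interpolation=cv2.INTER_CUBIC)
b=cv2.resize(D["frame"][240:310,275:355],None,fx=5,fy=5,interpolation=cv2.INTER_CUBIC)
cv2.imwrite("pics/crop1.png",np.hstack([a,b])[:,:,::-1])
E
```

```text
hex [215.4 291. ] 303 [418.4 310. ] 289 [ 0.6524 -0.1302  0.0083] 0.0002
round [207.4 220.2] 369 [358.9 374.1] 682 [ 0.4817 -0.2236  0.0076] 0.0003
square [393.  266.9] 782 [288.8 214.5] 429 [0.4812 0.2387 0.0073] 0.0001
oblong [334.7 318.8] 1683 [361.4 224.4] 875 [0.6406 0.1449 0.0073] 0.0007
nut [292.8 214.6] 37 [313.5 257.4] 35 [ 0.4678 -0.0027  0.1035] 0.0001
tape [0.641 0.335 0.03 ]
tin [ 0.622 -0.342  0.04 ]
```

View pics/crop1.png

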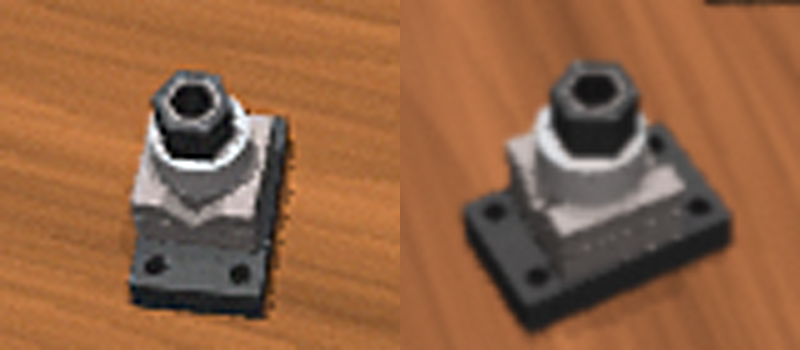

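Run:
```python
from station import r
from h import *
s=pickle.load(open("pics/wrist0.pkl","rb"));print(s["R"].round(3))
c=r.sense()["clock"]
for i,p in enumerate([(.46,-.06,.45),(.46,.08,.45),(.36,0,.36)]):
    r.reach(p,(180,0,0));r.wait(.3);s=r.snapshot("wrist");pickle.dump(s,open(f"pics/w{i+1}.pkl","wb"));cv2.imwrite(f"pics/w{i+1}.png",s["frame"][:,:,::-1])
print(r.sense()["clock"],proj(s,[.468,-.003,.102]))
```

```text
[[ 0.402  0.916 -0.002]
 [ 0.884 -0.388  0.262]
 [ 0.239 -0.107 -0.965]]
4.8 [[326.71486518  57.66149347]]
```

View pics/w1.png

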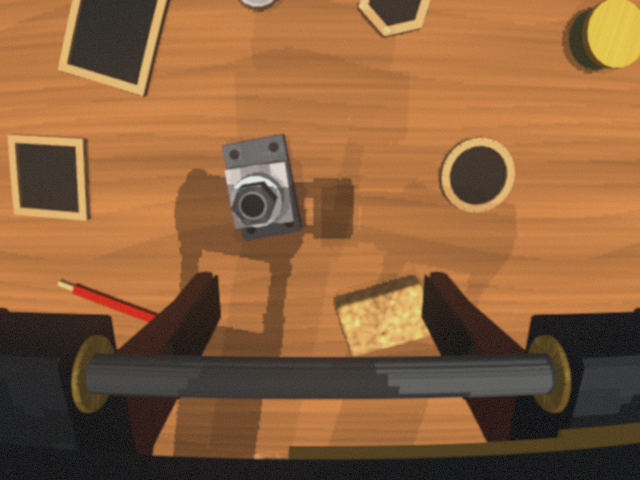

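View pics/w3.png

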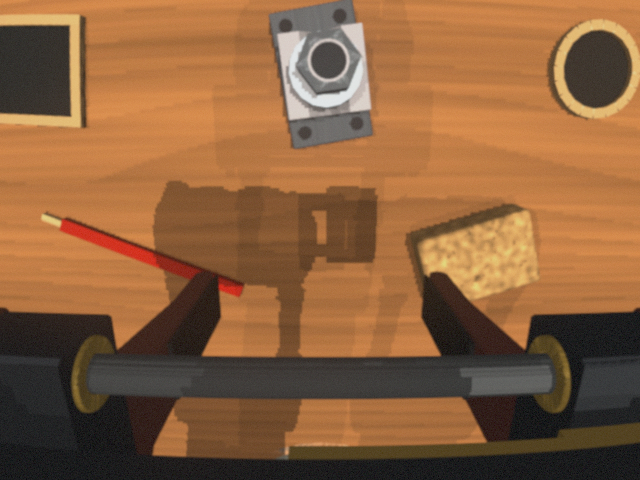

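Run:
```python
from station import r
from h import *
V=[]
for i,p in enumerate([(.38,-.08,.45),(.38,.08,.45),(.375,0,.40)]):
    r.reach(p,(180,0,0));r.wait(.3);s=r.snapshot("wrist");V.append(s);pickle.dump(s,open(f"pics/v{i}.pkl","wb"));cv2.imwrite(f"pics/v{i}.png",s["frame"][:,:,::-1])
S,D=[pickle.load(open(f"pics/{n}0.pkl","rb")) for n in("scene","side")]
T=dict(hex=(.6524,-.1302,.007),round=(.4817,-.2236,.007),square=(.4812,.2387,.007),oblong=(.6406,.1449,.007),nut=(.468,-.003,.103))
for n,X in T.items():
    L=[]
    for s in V[:2]:
        d=dark(s,np.clip(proj(s,X)[0],0,[639,479]),60)
        if d is None: print(n,"none");continue
        L.append((s,d[0])); rc=cv2.minAreaRect(d[1])
        h=X[2]-.001
        q=np.array([onz(s,c,.005)[:2] for c in cv2.boxPoints(rc)]);e=np.diff(q,axis=0)
        print(n,d[0].round(1),d[2],"onz",onz(s,d[0],.005 if n!="nut" else .102).round(4),"edges mm/deg",[(round(np.linalg.norm(v)*1e3,1),round(np.degrees(np.arctan2(v[1],v[0])),1)) for v in e[:2]])
    if len(L)==2:print("   tri",*tri(*L))
s=V[2];u,v=proj(s,(.468,-.003,.06))[0].astype(int);print(u,v)
v0=max(v-75,0);u0=u-100;print(u0,v0)
cv2.imwrite("pics/crop2.png",cv2.resize(s["frame"][v0:v0+150,u0:u0+200],None,fx=4,fy=4,interpolation=cv2.INTER_CUBIC)[:,:,::-1])
```

```text
hex none
hex none
round none
round none
square [20.2 96.5] 2376 onz [0.4851 0.2394 0.005 ] edges mm/deg [(np.float64(68.8), np.float64(-8.2)), (np.float64(56.3), np.float64(-93.9))]
square none
oblong none
oblong none
nut none
nut none
325 95
225 20
```

View pics/crop2.png

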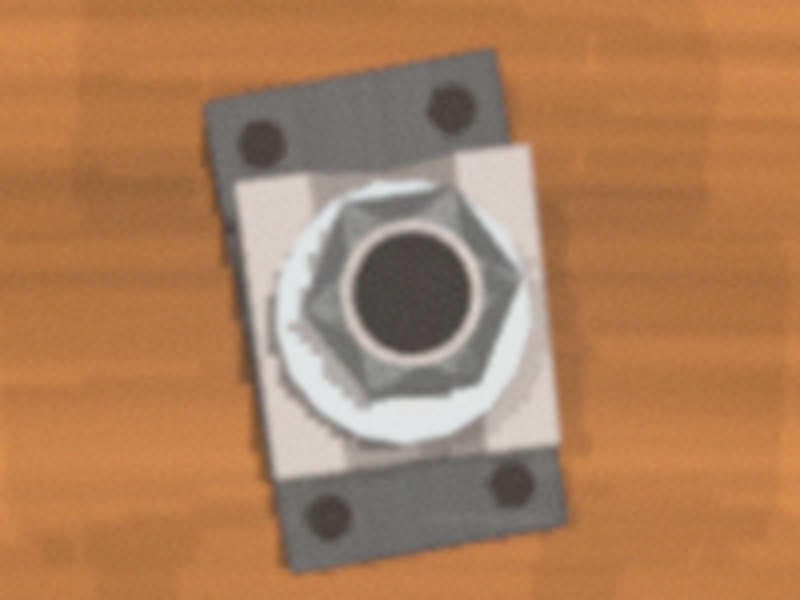

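The crop shows the stack in the right order. The nut bore is at crop (412,292), and its flats are turned about 9° in world. The plate corners are at (205,103), (495,50), (565,522) and (290,570), the V-block top at (236,183), (530,147), (560,443) and (275,478), and the disc centre at about (403,312).

Run:
```python
from h import *
V={n:pickle.load(open(f"pics/{n}.pkl","rb")) for n in("v0","v1","v2","w1","w2","w3","scene0","side0")}
T=dict(hex=(.6524,-.1302,.007),round=(.4817,-.2236,.007),square=(.4812,.2387,.007),oblong=(.6406,.1449,.007))
for n,X in T.items():
    L=[]
    for k,s in V.items():
        p=proj(s,X)[0]
        if not(5<p[0]<635 and 5<p[1]<475): continue
        d=dark(s,p,90)
        if d is None: print(n,k,"none");continue
        x,y,w,h=cv2.boundingRect(d[1])
        if x<=0 or y<=0 or x+w>=640: continue
        L.append((s,d[0]))
        q=np.array([onz(s,c,.004)[:2] for c in d[1].reshape(-1,2)],np.float32)
        (c,wh,a)=cv2.minAreaRect(q*1000)
        print(n,k,d[0].round(1),onz(s,d[0],.004)[:2].round(4),"box",np.round(c,1),np.round(wh,1),round(a,1))
    if len(L)>1:X,e=tri(*L);print("   tri",X.round(4),round(e,4))
s=V["v2"]
f=lambda pts:[np.array(p)/4+(225-.375,20-.375) for p in pts]
for n,z,P in[("plate",.022,[(205,103),(495,50),(565,522),(290,570)]),("vblk",.054,[(236,183),(530,147),(560,443),(275,478)])]:
    q=np.array([onz(s,p,z)[:2] for p in f(P)]);e=np.diff(np.vstack([q,q[:1]]),axis=0)
    print(n,q.mean(0).round(4),[(round(np.linalg.norm(v),4),round(np.degrees(np.arctan2(v[1],v[0])),1)) for v in e])
X=onz(s,f([(412,292)])[0],.102);print("nut",X,"disc",onz(s,f([(403,312)])[0],.078))
q=np.array([onz(s,p,.102)[:2] for p in f([(516,275),(450,185),(347,200),(305,305),(370,395),(475,385)])]);print(np.degrees(np.arctan2(*(q-q.mean(0)).T[::-1])).round(0),q.mean(0))
# nut height: bore in v0,v1,v2,w3
L=[]
for k in("v0","v1","v2","scene0","side0"):
    ss=V[k];d=dark(ss,proj(ss,X)[0],75 if k[0]=="v" else 45)
    if d is not None and d[2]<1500: L.append((ss,d[0]));print(k,d[0],d[2])
print(tri(*L),tri(*L[:3]))
```

```text
hex scene0 [215.5 290.9] [ 0.6503 -0.1316] box [ 650.4 -131.8] [44.5 52.1] 16.2
hex side0 [418.4 309.8] [ 0.655  -0.1275] box [ 654.7 -126.1] [43.1 50.3] 70.9
   tri [ 0.6525 -0.1301  0.0088] 0.0004
round v0 [466.   94.6] [ 0.4813 -0.2258] box [ 481.1 -226. ] [59.1 59.6] 46.6
round v1 [609.4 100.8] [ 0.4814 -0.2272] box [ 481.2 -227.8] [58.9 58.7] 27.2
round v2 [568.3  90.5] [ 0.4815 -0.2267] box [ 481.2 -227.5] [60.2 58.9] 6.0
round w1 [477.8 174.9] [ 0.4804 -0.2262] box [ 480.  -226.7] [59.6 58.9] 4.5
round w2 [599.5 176.5] [ 0.4806 -0.2274] box [ 480.3 -228. ] [59.4 57.1] 8.7
round w3 [597.   68.6] [ 0.4818 -0.2269] box [ 481.7 -227.7] [59.7 60.1] 63.1
round scene0 [207.5 220. ] [ 0.4789 -0.2252] box [ 478.3 -225.5] [59.9 56.1] 22.7
round side0 [359.  373.9] [ 0.483  -0.2219] box [ 483.3 -221.5] [57.  59.7] 71.1
   tri [ 0.4812 -0.224   0.0085] 0.0008
square v1 [163.3  96.1] [0.4809 0.2388] box [480.3 239.4] [69.5 70.2] 85.0
square v2 [62.  90.5] [0.4808 0.2396] box [480.3 240.9] [70.2 70.7] 84.9
square w1 [ 47.3 176.7] [0.4798 0.24  ] box [479.1 241.1] [69.5 70. ] 85.0
square w2 
[... 629 characters left out ...]
, np.float64(9.8))]
vblk [ 0.4661 -0.0024] [(np.float64(0.0561), np.float64(-83.1)), (np.float64(0.0556), np.float64(-172.8)), (np.float64(0.0563), np.float64(97.1)), (np.float64(0.0559), np.float64(7.0))]
nut [ 0.4668447  -0.00385422  0.102     ] disc [ 0.46512513 -0.00263898  0.078     ]
[ -81.  -21.   36.   97.  158. -144.] [ 0.46695274 -0.00361197]
v0 [223.35812672 103.3553719 ] 363
v1 [425.51530612 104.5       ] 196
v2 [326.71428571  90.57142857] 7
scene0 [292.75675676 214.62162162] 37
side0 [313.45714286 257.42857143] 35
(array([ 0.46727496, -0.00306595,  0.10318145]), np.float64(0.0010134408282674956)) (array([ 0.46714643, -0.00326908,  0.10157867]), np.float64(0.0010303424642234395))
```

```bash
cat >> h.py <<'E'
def pick(r,xy,zb,yaw,N,off=.008):
    """fingertips end off above the piece's underside at zb"""
    z=zb+off+.182
    r.reach((*xy,z+.07),(180,0,yaw));r.servo_line((*xy,z),speed=.1);r.wait(.2)
    f0=r.sense()["contact_force"];r.grab(N);r.wait(.3);s=r.sense()
    print("grab: opening",s["opening"].round(4),"F",round(float(s["gripper_force"]),1),"tcp",s["tcp_pos"].round(4),"f0",f0.round(1))
    r.servo_line((*xy,z+.01),speed=.03);r.servo_line((*xy,z+.08),speed=.12);s=r.sense()
    print("lift: opening",s["opening"].round(4),"F",round(float(s["gripper_force"]),1),"cf",s["contact_force"].round(1))
def place(r,xy,yaw,off=.008,zf=.004):
    z=zf+off+.182;p=r.sense()["tcp_pos"];h=max(p[2],z+.08)
    r.servo_line((*xy,h),(180,0,yaw),speed=.15);r.servo_line((*xy,z+.015),speed=.12);r.wait(.2)
    f0=r.sense()["contact_force"]
    for k in np.arange(.010,-.0021,-.001):
        r.servo_line((*xy,z+k),speed=.02);df=(r.sense()["contact_force"]-f0)[2]
        if k<.004 and df>2: break
    print("set at",round(float(k),4),"df",round(float(df),1),"opening",r.sense()["opening"].round(4))
    r.let_go();r.wait(.3);r.servo_line((*xy,z+.1),speed=.12);print("clock",r.sense()["clock"])
def look(r,p,name,yaw=0):
    r.reach(p,(180,0,yaw));r.wait(.3);s=r.snapshot("wrist");pickle.dump(s,open(f"pics/{name}.pkl","wb"));return s
E
python3 - <<'E'
from station import r
from h import *
pick(r,(.467,-.0035),.078,-22,15)
place(r,(.6525,-.1300),-22)
E
```

```text
Traceback (most recent call last):
  File "h.py", line 29, in pick
    print("grab: opening",s["opening"].round(4),"F",round(float(s["gripper_force"]),1),"tcp",s["tcp_pos"].round(4),"f0",f0.round(1))
                          ^^^^^^^^^^^^^^^^^^
AttributeError: 'float' object has no attribute 'round'
```

```bash
sed -i -E 's/s\["opening"\]\.round\(4\)/round(s["opening"],4)/; s/r\.sense\(\)\["opening"\]\.round\(4\)/round(r.sense()["opening"],4)/' h.py
python3 - <<'E'
from station import r
from h import *
xy=(.467,-.0035);z=.268
s=r.sense();print(s["opening"],s["gripper_force"],s["tcp_pos"],s["contact_force"])
assert .028<s["opening"]<.036
r.servo_line((*xy,z+.01),speed=.03);r.servo_line((*xy,z+.08),speed=.12);s=r.sense();print(s["opening"],s["contact_force"],s["tcp_pos"])
place(r,(.6525,-.1300),-22)
print(r.sense()["tcp_pos"])
S=look(r,(.52,-.07,.40),"n1")
u,v=proj(S,(.6525,-.13,.01))[0];print(u,v);a=S["frame"][max(int(v)-60,0):int(v)+60,int(u)-50:int(u)+50]
S2=look(r,(.375,0,.40),"n2")
b=S2["frame"][20:140,245:405]
cv2.imwrite("pics/n.png",np.hstack([cv2.resize(x,None,fx=480/x.shape[0]*.75,fy=480/x.shape[0]*.75,interpolation=cv2.INTER_CUBIC) for x in(a,b)])[:,:,::-1])
E
```

```text
0.03183727593323953 14.99984976137057 [ 0.46699645 -0.00350201  0.26797529] [-0.31743839 -0.5281834   0.78583692]
0.03218367661987442 [ 1.36790526 -0.66751929 -2.05727917] [ 0.46693335 -0.00349231  0.34723154]
set at -0.001 df 6.3 opening 0.0318
clock 20.1083
[ 0.65233568 -0.12995395  0.29270204]
390.7417026227313 50.77259303513986
```

View pics/n.png

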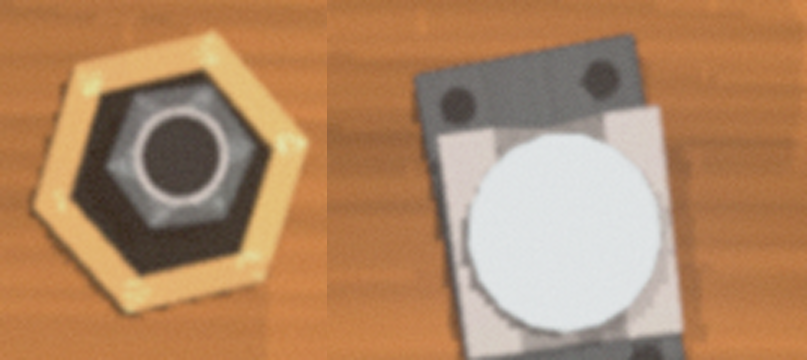

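The nut is lying flat inside the six-sided rim at (180,155). The disc top is clear, centred at (563,232), and the V-block hasn't moved.

Run:
```python
from station import r
from h import *
s=pickle.load(open("pics/n2.pkl","rb"))
g=lambda x,y:((x-327)/3+245-.33,y/3+20-.33)
n=pickle.load(open("pics/n1.pkl","rb"));u,v=390,50;k=3.0*1
d=dark(n,(390+ (180/ (360/110))-50,0+155/(360/110)),90);
c=(340+180*110/360,155*110/360);print("nut at",onz(n,c,.028))
X=onz(s,g(563,232),.078)[:2];print("disc",X)
q=np.array([onz(s,g(*p),.054)[:2] for p in[(438,135),(660,107),(683,333),(468,358)]]);print("vb",q.mean(0))
pick(r,X,.054,7,15)
place(r,(.481,-.2245),7)
S=look(r,(.40,-.1,.40),"d1");S2=look(r,(.375,0,.40),"d2")
u,v=map(int,proj(S,(.481,-.2245,.01))[0]);print(u,v);v=max(v,60)
a=S["frame"][v-60:v+60,u-60:u+60];b=S2["frame"][10:150,245:405]
cv2.imwrite("pics/d.png",np.hstack([cv2.resize(a,(360,420*360//420)),cv2.resize(b,(411,360),interpolation=cv2.INTER_CUBIC)])[:,:,::-1])
```

```text
nut at [ 0.65226129 -0.1304998   0.028     ]
disc [ 0.4652971  -0.00239933]
vb [ 0.46611027 -0.00234723]
grab: opening 0.0445 F 15.0 tcp [ 0.4653 -0.0024  0.244 ] f0 [1.  0.6 0.2]
lift: opening 0.0445 F 15.0 cf [-0.4  0.4 -0.8]
set at -0.001 df 8.1 opening 0.0453
clock 34.3083
460 113
```

View pics/d.png

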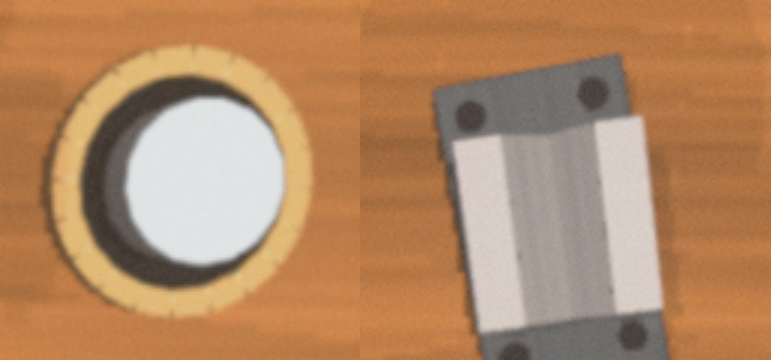

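The disc sits inside the round rim. Its apparent offset matches parallax. The V-block top corners are at (453,142), (642,117), (663,311) and (480,333).

Run:
```python
from station import r
from h import *
n=pickle.load(open("pics/d1.pkl","rb"));print("disc",onz(n,(400+205/3,53+181/3),.028))
s=pickle.load(open("pics/d2.pkl","rb"))
g=lambda x,y:((x-360)/2.571+245-.3,y/2.571+10-.3)
q=np.array([onz(s,g(*p),.054)[:2] for p in[(453,142),(642,117),(663,311),(480,333)]]);X=q.mean(0)
e=q[0]+q[1]-q[2]-q[3];yaw=np.degrees(np.arctan2(e[1],e[0]));print("vb",X,yaw)
pick(r,X,.022,yaw,40)
place(r,(.4806,.2385),-5)
S=look(r,(.40,.14,.40),"b1");S2=look(r,(.375,0,.40),"b2")
u,v=map(int,proj(S,(.4806,.2385,.01))[0]);v=max(v,60);print(u,v)
a=S["frame"][v-60:v+60,u-60:u+60];b=S2["frame"][10:170,245:405]
cv2.imwrite("pics/b.png",np.hstack([cv2.resize(x,(400,400),interpolation=cv2.INTER_CUBIC) for x in(a,b)])[:,:,::-1])
```

```text
disc [ 0.48070985 -0.22489747  0.028     ]
vb [ 0.46579895 -0.00226378] 7.337559383374333
grab: opening 0.056 F 40.0 tcp [ 0.4658 -0.0022  0.212 ] f0 [-1.   0.2  0.6]
lift: opening 0.0558 F 40.0 cf [-0.2  0.2 -4.5]
set at -0.001 df 8.8 opening 0.0558
clock 47.9917
209 112
```

View pics/b.png

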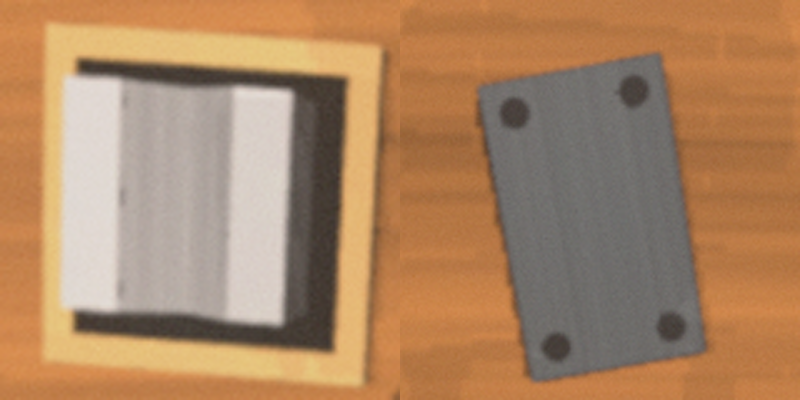

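The V-block lies in the square recess, shifted left only by parallax. The plate is bare now, with corners at (480,88), (660,53), (706,350) and (532,381).

Run:
```python
from station import r
from h import *
n=pickle.load(open("pics/b1.pkl","rb"));print("vb",np.mean([onz(n,(149+x*.3,52+y*.3),.036) for x,y in[(63,75),(293,90),(283,326),(62,308)]],axis=0))
s=pickle.load(open("pics/b2.pkl","rb"))
g=lambda x,y:((x-400)/2.5+245-.3,y/2.5+10-.3)
q=np.array([onz(s,g(*p),.022)[:2] for p in[(480,88),(660,53),(706,350),(532,381)]]);X=q.mean(0)
e=q[0]+q[1]-q[2]-q[3];yaw=np.degrees(np.arctan2(e[1],e[0]));print("plate",X,yaw)
pick(r,X,0,yaw,50)
place(r,(.6407,.145),-18.3)
S=look(r,(.50,.10,.42),"p1")
r.reach((.36,0,.42),(180,0,0));C=r.snapshot("scene");pickle.dump(C,open("pics/p2.pkl","wb"))
u,v=map(int,proj(S,(.6407,.145,.01))[0]);v=max(v,90);print(u,v)
a=S["frame"][v-90:v+90,u-90:u+90];b=C["frame"][190:380,110:450]
cv2.imwrite("pics/p.png",np.hstack([cv2.resize(a,(280,280)),cv2.resize(b,(501,280),interpolation=cv2.INTER_CUBIC)])[:,:,::-1])
```

```text
vb [0.48055186 0.23805462 0.036     ]
plate [ 0.46759685 -0.00055999] 9.944600504210042
grab: opening 0.0619 F 50.0 tcp [ 0.4676 -0.0005  0.1901] f0 [ 0.8 -0.3 -0.1]
lift: opening 0.0617 F 50.0 cf [-0.7 -0.6 -8. ]
set at -0.001 df 8.3 opening 0.062
clock 61.4167
270 90
```

View pics/p.png

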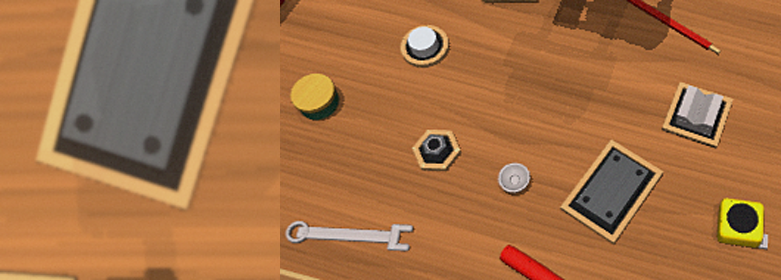

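The scene view shows all four pieces in their trays: disc (423,42), nut (435,147), V-block (697,107) and plate (612,188). The tin and tape measure are where they started. I'm handing in.

```bash
python3 -c "
from station import r
r.wait(.5);print(r.hand_in())"
```

```text
the job is handed in; nothing more can be done
None
```

The job is handed in: nut, disc, V-block and plate were each set down in their own tray and look flat and centred in the camera views, and the tape measure and tin look unmoved. The clock read about 61 s after the last placing; the hand-in call returned no verdict.

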